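Clear the pile on the bench into its trays

TASK

Take the pile on the workbench apart and put each piece away where it fits: the jar of screws upright in the round holder, the sanding block in the short tray, the thin wood offcut in the narrow tray and the thick wood block in the long tray. Each should lie flat on the floor of its own place, sanding-paper side down for the sanding block, between the corner cleats and along the tray, not riding on a cleat or rim. Do not tip the jar over, and leave the chisel that lies beyond the work where it is.

Things in the scene. Friction and masses are not known exactly. Their poses are not given: they have to be found in the camera images.
- screw_jar: Clear glass jar of screws with a grey metal screw lid, round, 62 mm across the body (lid 60 mm), 80 mm tall, about 0.35 kg, standing upright on top of the pile. Origin: centre of its underside; z up along its axis.
- sanding_block: Brown cork sanding block with paper on its underside, 60 x 97 x 28 mm (x by y by z); cork 58 mm wide above the 2 mm thick, 60 mm wide paper. Second from the top, lying crosswise on the offcut, under the jar. Origin: centre of its underside; y along its length, z up.
- offcut: Thin light wood offcut, 38 x 115 x 19 mm (x by y by z). Third from the top, lying along the thick block, under the sanding block. Origin: centre of its underside; y along its length, z up.
- beam_block: Thick grey-brown wood block, 60 x 150 x 45 mm (x by y by z), at the bottom of the pile on the bench. Origin: centre of its underside; y along its length, z up.
- round_holder: Round holder for the jar: a low wooden cup fixed to the bench, 96 mm across outside, 84 mm inside, rim 56 mm high, floor 42 mm thick. Origin: centre of its underside (bench level); z up; the floor where the jar stands is 42 mm above the origin.
- short_tray: Short wide tray for the sanding block: thick wooden board 96 x 133 x 42 mm fixed to the bench, with a darker L-shaped cleat on each corner. Clear space between cleats 80 mm (x) by 117 mm (y); cleats 8 mm thick, top 56 mm above the bench, legs 24 mm, so the middle of each side is open for fingers. Origin: centre of the underside; y along its length, z up; the thing rests 42 mm above it.
- narrow_tray: Narrow tray for the thin offcut: thick wooden board 74 x 151 x 42 mm fixed to the bench, with a darker L-shaped cleat on each corner. Clear space between cleats 58 mm (x) by 135 mm (y); cleats 8 mm thick, top 56 mm above the bench, legs 24 mm, so the middle of each side is open for fingers. Origin: centre of the underside; y along its length, z up; the thing rests 42 mm above it.
- long_tray: Long wide tray for the thick block: thick wooden board 96 x 186 x 42 mm fixed to the bench, with a darker L-shaped cleat on each corner. Clear space between cleats 80 mm (x) by 170 mm (y); cleats 8 mm thick, top 56 mm above the bench, legs 24 mm, so the middle of each side is open for fingers. Origin: centre of the underside; y along its length, z up; the thing rests 42 mm above it.
- chisel: Bystander: chisel with a light wooden handle, 25 x 200 x 24 mm, loose on the bench beyond the work. Origin: centre of its underside; y along its length. Leave it alone.
There are look-alikes about, which are no part of the job. Of the things that look like the beam_block, the larger one is meant.

How it is judged:
At the end, for the whole second after the job is handed in: Jar in round holder, sanding block in short tray, offcut in narrow tray, thick block in long tray: each at rest within 14 mm (jar 16) of its place's centre along both axes, underside within 4 mm of the floor, upright or flat within 0.06 rad, long pieces along their trays within 0.3 rad (x of screw_jar in the frame of round_holder between -0.016 and 0.016 m and y of screw_jar in the frame of round_holder between -0.016 and 0.016 m and z of screw_jar in the frame of round_holder between 0.038 and 0.046 m and angle between each of screw_jar, sanding_block, offcut, beam_block's own z axis and vertical below 0.06 rad and linear speed of each of screw_jar, sanding_block, offcut, beam_block below 0.02 m/s and angular speed of each of screw_jar, sanding_block, offcut, beam_block below 0.2 rad/s and x of sanding_block in the frame of short_tray between -0.014 and 0.014 m and y of sanding_block in the frame of short_tray between -0.014 and 0.014 m and z of sanding_block in the frame of short_tray between 0.038 and 0.046 m and angle between the y axis of sanding_block and the y axis of short_tray, either way round below 0.3 rad and x of offcut in the frame of narrow_tray between -0.014 and 0.014 m and y of offcut in the frame of narrow_tray between -0.014 and 0.014 m and z of offcut in the frame of narrow_tray between 0.038 and 0.046 m and angle between the y axis of offcut and the y axis of narrow_tray, either way round below 0.3 rad and x of beam_block in the frame of long_tray between -0.014 and 0.014 m and y of beam_block in the frame of long_tray between -0.014 and 0.014 m and z of beam_block in the frame of long_tray between 0.038 and 0.046 m and angle between the y axis of beam_block and the y axis of long_tray, either way round below 0.3 rad); the robot touches nothing.
It fails at once if the jar is tipped over (angle between screw_jar's own z axis and vertical above 0.7 rad).
It fails at once if the chisel is disturbed (moved more than 25 mm) (distance of chisel from where it was at the start of the episode above 0.025 m).
It also fails if it takes over 136 s, if anything falls off the work surface, if the arm or the gripper's body presses on something with over 40 N, if the wrist force passes 120 N, or if a joint passes its speed limit or range.

ROBOT

A 7-joint arm with a two-finger parallel gripper is mounted at the origin on a cart in front of the work surface, level with it; the furniture and walls round the work are solid. World frame = base frame: x ahead of the robot, y to its left, z up, the work surface at z = 0. Lengths are in m, angles in rad, forces in N, time in s.
With the tool pointing down it reaches from about 0.4 to 0.85 m from the base axis. Payload 10.4 kg.
Tool frame: the origin (TCP) lies at the very end of the fingers, on their centre line; the grasp point (between the pads) lies 19 mm behind it; z points along the fingers, y is the line along which they close (so a half turn about z gives the same grasp; the last joint's range is limited). The gripper opens to 87 mm and grips with 3 to 60 N. Pads are 19 mm wide; open, the fingers measure 117 mm over their backs; the gripper's body (75 mm by 190 mm) begins 51 mm behind the grasp point.
Start: joints at [-1.338, 0.332, -0.065, 1.46, 0.022, 1.35, -0.088], TCP at [0.158, 0.605, 0.223] pointing down, gripper open.
Joint ranges: [-2.6, 2.6], [-0.5, 2.12], [-1.47, 1.34], [0.16, 2.42], [-1.27, 4.41], [0.06, 2.06], [-2.6, 2.6]. Speed limits (rad/s): [2.22, 2.22, 2.79, 2.79, 3.14, 3.14, 3.14].

INTERFACE

Orientations are given as a rotation vector (axis times angle).
In Python, from rig import manip gives the robot as it stands.
- The arm moves only by the tool arm_command, never from a script. Its argument "commands" is text: rows parted by semicolons, each of 5 numbers parted by spaces: the finger opening in m, from 0 to 0.087, then the shift along the tool's x, y, z in m, then the turn about the tool's z in rad. A call has 1 to 10 rows; each row is the pose to reach, as a shift and turn from the pose commanded when the call began, along the tool's axes at that moment; what a row does not reach only later rows make up. A row lasts 1/12 s, in which the tool goes at most 41.7 mm and 7.16 degrees, less where a joint would pass 70% of its speed; a pose out of reach is approached as far as the arm can. A call with a gripper value outside its range is refused whole. The fingers move at their own pace and stop on an object; the grip force is fixed at half the most. Time passes only in rows, so rows that repeat a pose let the fingers close. It gives the time, the measured TCP pose, the force, the opening and the grip force at its end, in the units of the state.
- manip.sense(): the state, without advancing time (a new reading comes with each control period).
- manip.grab_frame(name): name is "scene" or "top" or "wrist"; returns a dict with "frame" (420x560x3 uint8, blue, green, red), "K" (3x3 intrinsics, pixels), "xyz" and "orientation" of the camera in the world. Camera axes: x right, y down, z forward; pixel columns grow to the right and rows downward; lengths in m; the calibration is good to about 2 mm. The wrist camera is an equidistant fisheye: a pixel r from the principal point sees the ray r / f radians off the axis. A picture is of the moment at which its call begins. There is no depth.
- manip.close_job(): hands the job in; it is judged then, once.
Trained networks look in the newest picture that a camera, given by its name, has taken for a name from the list of things; names that differ only in an ending like _2 or _b are one class to them, and where a whole thing is asked for, a point or a joint stands for the part that bears it (a point fixed in the world has none). Each returns a list of dicts, best first, with "score" (0 to 1); they miss things now and then, are a little off and sometimes report something else, mostly with a low value. They report only what shows in the picture. A call takes as long as a camera call. They do not tell look-alikes from the thing itself.
- manip.find_in(camera, label): "location" ([column, row] in pixels, amid what is visible of it).
- manip.place_of(camera, label): "location" ([column, row] in pixels: a listed point, or the origin of a listed thing).
The state is a dict: "t": time; "joints": joint angles; "joint_vel": joint speeds; "tau": joint torques, N m; "tool_pos": TCP position; "tool_rot": TCP orientation; "contact_force": force on the tool from outside, world axes, zero at the start; "moment": the same for the moment, N m; "grip_width": finger opening in m; "finger_force": force on a finger pad.
Only numpy, scipy, OpenCV 4.12 (cv2) and the standard library are available. Lean on these libraries where they do the work, as an engineer would, in place of code of your own. Each camera call takes 0.05 s, during which the arm holds its last target. There are 200 camera calls.

## Working session

There is one attempt and no reset: what is moved stays moved. The work goes in short steps, Python scripts to look and compute and a tool call to move; the robot and the scene stay as the last step left them, time stands still between calls to the robot, and variables do not carry over. Pictures are saved under pics/ and viewed, at most 14 in all, crops included, and the job is handed in when it is done.

Besides the shell and the picture viewer there is one more tool, called after "Emit:" as name(argument=value, ...), one argument or row to a line, values as JSON. arm_command: Moves the arm, as the interface text tells. Its arguments: {"type":"object","properties":{"commands":{"type":"string"}},"required":["commands"]}

```bash
mkdir -p pics
cat > h.py <<'E'
import numpy as np, cv2
from scipy.spatial.transform import Rotation as R
from rig import manip
def cam(n):
    f=manip.grab_frame(n); return f
def rot(f):
    o=np.array(f["orientation"],float)
    return o if o.shape==(3,3) else R.from_rotvec(o).as_matrix()
def ray(f,p,fish=False):
    K=np.array(f["K"]); x=(p[0]-K[0,2])/K[0,0]; y=(p[1]-K[1,2])/K[1,1]
    if fish:
        r=np.hypot(x,y); d=np.array([x/r*np.sin(r),y/r*np.sin(r),np.cos(r)]) if r>1e-9 else np.array([0,0,1.])
    else: d=np.array([x,y,1.])
    return rot(f)@d
def at_z(f,p,z,fish=False):
    d=ray(f,p,fish); c=np.array(f["xyz"]); return c+d*(z-c[2])/d[2]
def proj(f,P,fish=False):
    K=np.array(f["K"]); q=(np.atleast_2d(P)-np.array(f["xyz"]))@rot(f)
    if fish:
        r=np.hypot(q[:,0],q[:,1])+1e-12; th=np.arctan2(r,q[:,2]); a=q[:,:2]/r[:,None]*th[:,None]
    else: a=q[:,:2]/q[:,2:]
    return a*[K[0,0],K[1,1]]+K[:2,2]
E
python3 - <<'E'
from h import *
for n in("scene","top"):
    f=cam(n); cv2.imwrite(f"pics/{n}0.png",f["frame"]); print(n,f["K"],f["xyz"],f["orientation"])
    for l in "screw_jar sanding_block offcut beam_block round_holder short_tray narrow_tray long_tray chisel".split():
        z={"round_holder":0,"short_tray":0,"narrow_tray":0,"long_tray":0,"chisel":0,"beam_block":0,"offcut":.045,"sanding_block":.064,"screw_jar":.092}[l]
        print(l,[(np.round(d["location"]),round(d["score"],2),at_z(f,d["location"],z)[:2].round(3)) for d in manip.place_of(n,l)][:4])
s=manip.sense(); print(s["tool_pos"],s["tool_rot"],s["t"])
E
```

```text
scene [[379.44640376   0.         285.08455122]
 [  0.         379.44640376 213.33799371]
 [  0.           0.           1.        ]] [ 0.11709854 -0.5769727   0.71360229] [-2.15593208  0.79374205 -0.33839383]
screw_jar [(array([179., 195.]), 0.8, array([0.41 , 0.244]))]
sanding_block [(array([181., 203.]), 0.82, array([0.409, 0.244]))]
offcut [(array([187., 209.]), 0.62, array([0.417, 0.234]))]
beam_block [(array([280., 172.]), 0.94, array([0.766, 0.252])), (array([190., 209.]), 0.72, array([0.443, 0.28 ])), (array([190., 220.]), 0.65, array([0.418, 0.236]))]
round_holder [(array([267., 252.]), 0.77, array([ 0.509, -0.008]))]
short_tray [(array([365., 286.]), 0.67, array([ 0.615, -0.25 ]))]
narrow_tray [(array([308., 342.]), 0.94, array([ 0.416, -0.27 ]))]
long_tray [(array([236., 190.]), 0.66, array([0.602, 0.269]))]
chisel [(array([306., 227.]), 0.84, array([ 0.65 , -0.003]))]
top [[407.48338557   0.         286.90369115]
 [  0.         407.48338557 209.74451105]
 [  0.           0.           1.        ]] [ 0.41323934 -0.01282524  1.17248407] [-2.10413464  2.13254213 -0.14873797]
screw_jar [(array([198., 283.]), 0.93, array([0.407, 0.256]))]
sanding_block [(array([201., 281.]), 0.81, array([0.414, 0.255]))]
offcut [(array([207., 280.]), 0.67, array([0.417, 0.241]))]
beam_block [(array([219., 168.]), 0.86, array([0.746, 0.225])), (array([204., 279.]), 0.79, array([0.418, 0.259]))]
round_holder [(array([296., 245.]), 0.63, array([ 0.513, -0.002]))]
short_tray [(array([383., 210.]), 0.84, array([ 0.611, -0.257]))]
narrow_tray [(array([391., 281.]), 0.61, array([ 0.408, -0.27 ]))]
long_tray [(array([198., 214.]), 0.59, array([0.605, 0.283]))]
chisel [(array([294., 196.]), 0.94, array([ 0.655, -0.001])), (array([298., 244.]), 0.54, array([ 0.514, -0.01 ]))]
[0.1581306  0.6046785  0.22257857] [-4.00719648e-01 -3.11590381e+00 -1.41874453e-04] 1.0
```

View pics/top0.png

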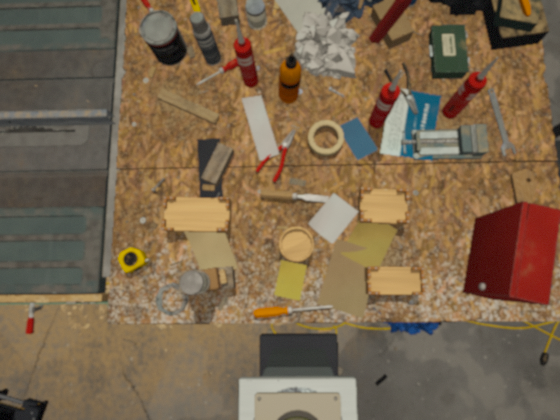

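View pics/scene0.png

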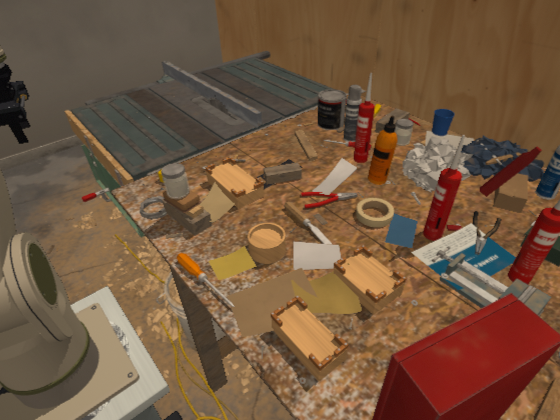

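The top view shows the pile at about (205,281), the long tray (198,214), holder (296,245), short tray (383,207), narrow tray (393,281) and chisel (290,197). The look-alike beam is at (217,165), away from the pile. Next I'll move over the pile and use the wrist camera.

```bash
cat >> h.py <<'E'
def go(target,yaw_deg=None):
    """print tool-frame shift/turn to reach world target; yaw = world angle (deg) of tool y, mod 180"""
    s=manip.sense(); M=R.from_rotvec(s["tool_rot"]).as_matrix(); d=M.T@(np.array(target)-s["tool_pos"])
    cur=np.degrees(np.arctan2(M[1,1],M[0,1])); t=0
    if yaw_deg is not None:
        t=(yaw_deg-cur+90)%180-90; t=-np.radians(t)   # tool z is down
    print("t",round(s["t"],2),"tcp",np.round(s["tool_pos"],4),"yaw",round(cur,1),"tilt",np.round(M[:2,2],4),"shift",np.round(d,4),"turn",round(t,3),"j7",round(s["joints"][6],2),"w",round(s["grip_width"],4))
E
python3 - <<'E'
from h import *
go((0.44,0.25,0.42),90)
for n in("top",):
    f=cam(n); c=f["frame"][180:320,140:440]; cv2.imwrite("pics/topc.png",cv2.resize(c,None,fx=2.66,fy=2.66,interpolation=cv2.INTER_CUBIC))
E
```

```text
t 1.0 tcp [0.1581 0.6047 0.2226] yaw 75.3 tilt [-0.      0.0001] shift [-0.3624 -0.2718 -0.1975] turn -0.256 j7 -0.09 w 0.0869
```

View pics/topc.png

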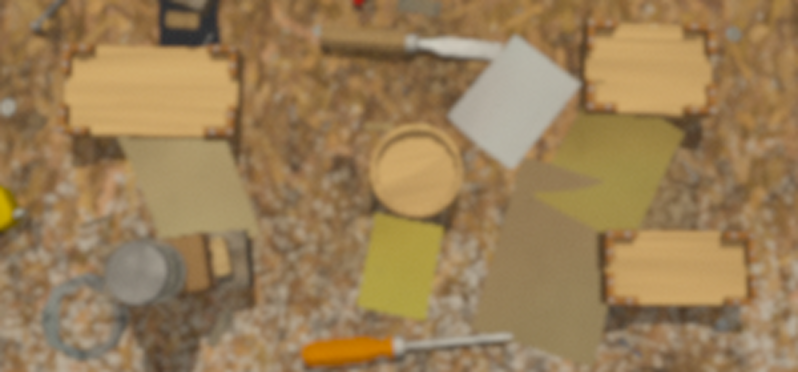

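The enlarged top view shows all three trays nearly aligned with world y. The pile is at the lower left, with the jar lid at crop (142,272).

Emit:
arm_command(
  commands="0.087 -0.05 -0.03 -0.1 -0.1; 0.087 -0.1 -0.06 -0.19 -0.256; 0.087 -0.362 -0.272 -0.197 -0.256; 0.087 -0.362 -0.272 -0.197 -0.256; 0.087 -0.362 -0.272 -0.197 -0.256; 0.087 -0.362 -0.272 -0.197 -0.256; 0.087 -0.362 -0.272 -0.197 -0.256; 0.087 -0.362 -0.272 -0.197 -0.256; 0.087 -0.362 -0.272 -0.197 -0.256; 0.087 -0.362 -0.272 -0.197 -0.256",
)

```text
t: 1.88
tool_pos: [0.3843, 0.3203, 0.3925]
tool_rot: [-0.0, 3.141, 0.001]
contact_force: [1.5, 1.1, -0.2]
grip_width: 0.087
finger_force: 0.0
```

Emit:
arm_command(
  commands="0.087 0 0 0 0; 0.087 0 0 0 0;0.087 0 0 0 0;0.087 0 0 0 0;0.087 0 0 0 0",
)

```text
t: 2.3
tool_pos: [0.3826, 0.3232, 0.391]
tool_rot: [0.004, -3.141, 0.001]
contact_force: [-0.7, -0.1, -0.0]
grip_width: 0.087
finger_force: 0.0
```

Run:
```python
from h import *
go((0.41,0.25,0.3),90)
f=cam("wrist"); cv2.imwrite("pics/w1.png",f["frame"]); print(f["K"],f["xyz"],f["orientation"])
for l,z in dict(screw_jar=.092,sanding_block=.064,offcut=.045,beam_block=0,long_tray=0,round_holder=0).items():
    print(l,[(np.round(d["location"]),round(d["score"],2),at_z(f,d["location"],z,True)[:2].round(3)) for d in manip.place_of("wrist",l)][:4])
```

```text
t 2.3 tcp [0.3826 0.3232 0.391 ] yaw 90.1 tilt [-0.0007 -0.0005] shift [-0.0273 -0.0732  0.0911] turn 0.002 j7 0.78 w 0.087
[[325.1922621    0.         281.16348161]
 [  0.         325.1922621  212.41416063]
 [  0.           0.           1.        ]] [0.31463857 0.32278364 0.55377451] [2.0862589  2.08929268 0.26183447]
screw_jar [(array([231., 200.]), 0.89, array([0.414, 0.249]))]
sanding_block []
offcut []
beam_block [(array([ 16., 191.]), 0.34, array([ 0.407, -0.272]))]
long_tray [(array([256., 284.]), 0.85, array([0.597, 0.276]))]
round_holder [(array([117., 239.]), 0.65, array([ 0.511, -0.003]))]
```

View pics/w1.png

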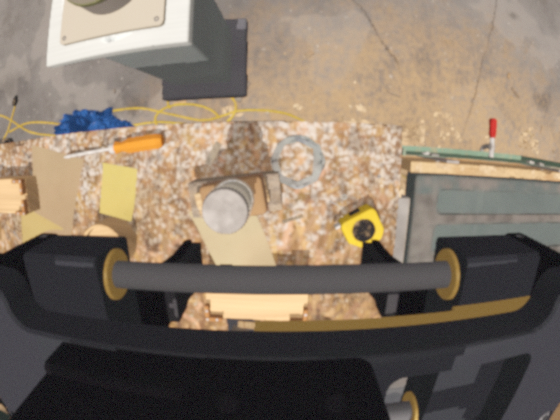

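The wrist view shows the jar lid at about (226,206). The paper, long tray and tape surround it, and the hand hides the lower half.

Run:
```python
from h import *
f=cam("wrist");print("wrist lid",at_z(f,(226,206),.172,True))
g=cv2.medianBlur(cv2.cvtColor(f["frame"],cv2.COLOR_BGR2GRAY),5)
print(cv2.HoughCircles(g,cv2.HOUGH_GRADIENT,1,60,param1=80,param2=25,minRadius=17,maxRadius=35))
f=cam("top");print("top lid",at_z(f,(193.4,282.3),.172), at_z(f,(198,283),.092))
g=cv2.cvtColor(f["frame"],cv2.COLOR_BGR2GRAY)
go((0.41,0.252,0.3),90)
```

```text
wrist lid [0.40526747 0.25443939 0.172     ]
[[[224.5 211.5  22.9]]]
top lid [0.41013558 0.24655766 0.172     ] [0.40794655 0.2550619  0.092     ]
t 2.75 tcp [0.3835 0.3222 0.3916] yaw 90.0 tilt [-0.      0.0001] shift [-0.0265 -0.0702  0.0915] turn 0.0 j7 0.78 w 0.087
```

Emit:
arm_command(
  commands="0.087 -0.0265 -0.072 0.0 0; 0.087 -0.0265 -0.072 0.02 0; 0.087 -0.0265 -0.072 0.05 0; 0.087 -0.0265 -0.072 0.1 0; 0.087 -0.0265 -0.072 0.13 0; 0.087 -0.0265 -0.072 0.14 0; 0.087 -0.0265 -0.072 0.14 0; 0.087 -0.0265 -0.072 0.14 0; 0.087 -0.0265 -0.072 0.14 0",
)

```text
t: 3.5
tool_pos: [0.4111, 0.251, 0.2541]
tool_rot: [-0.0, 3.139, 0.004]
contact_force: [0.0, -0.3, 0.8]
grip_width: 0.0872
finger_force: 0.0
```

Run:
```python
from h import *
f=cam("wrist"); cv2.imwrite("pics/w2.png",f["frame"])
for l,z in dict(screw_jar=.092,sanding_block=.064,offcut=.045,beam_block=0).items():
    print(l,[(np.round(d["location"]),round(d["score"],2),at_z(f,d["location"],z,True)[:2].round(3)) for d in manip.place_of("wrist",l)][:4])
go((0.41,0.250,0.117),90)
```

```text
screw_jar [(array([281., 199.]), 0.78, array([0.412, 0.251]))]
sanding_block []
offcut []
beam_block []
t 3.75 tcp [0.4104 0.2505 0.2526] yaw 90.0 tilt [0.0012 0.0011] shift [ 0.0006 -0.0006  0.1356] turn 0.0 j7 0.93 w 0.0868
```

View pics/w2.png

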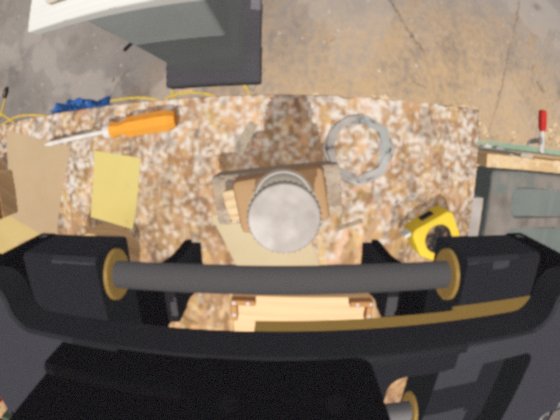

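The lid is centred at about (284,212), between the fingers. Grasping now.

Emit:
arm_command(
  commands="0.087 0.0 0 0.035 0; 0.087 0 0 0.065 0; 0.087 0 0 0.09 0; 0.087 0 0 0.11 0; 0.087 0 0 0.125 0; 0.087 0 0 0.136 0; 0.087 0 0 0.136 0; 0.087 0 0 0.136 0; 0.05 0 0 0.136 0; 0.05 0 0 0.136 0",
)

```text
t: 4.58
tool_pos: [0.4107, 0.2507, 0.1168]
tool_rot: [-0.0, 3.14, 0.002]
contact_force: [0.1, 0.3, 0.8]
grip_width: 0.08
finger_force: 0.0
```

Emit:
arm_command(
  commands="0.05 0 0 0 0;0.05 0 0 0 0;0.05 0 0 0 0;0.05 0 0 0 0;0.05 0 0 -0.005 0;0.05 0 0 -0.015 0;0.05 0 0 -0.03 0;0.05 0 0 -0.05 0;0.05 0 0 -0.07 0;0.05 0 0 -0.07 0",
)

```text
t: 5.42
tool_pos: [0.4115, 0.2509, 0.1897]
tool_rot: [0.0, 3.138, 0.005]
contact_force: [0.5, 1.2, -2.2]
grip_width: 0.0606
finger_force: 30.0
```

Run:
```python
from h import *
go((0.512,-0.004,0.187),90); s=manip.sense(); print(s["contact_force"],s["finger_force"])
f=cam("wrist"); cv2.imwrite("pics/w3.png",f["frame"])
for l,z in dict(screw_jar=.16,sanding_block=.064,offcut=.045,beam_block=0).items():
    print(l,[(np.round(d["location"]),round(d["score"],2),at_z(f,d["location"],z,True)[:2].round(3)) for d in manip.place_of("wrist",l)][:4])
```

```text
t 5.42 tcp [0.4115 0.2509 0.1897] yaw 90.0 tilt [0.0041 0.0034] shift [-0.1005 -0.2549  0.0022] turn -0.0 j7 0.94 w 0.0606
[ 0.50083524  1.17530302 -2.24117355] 29.993658375005907
screw_jar [(array([281., 245.]), 0.78, array([0.414, 0.251]))]
sanding_block [(array([279., 212.]), 0.63, array([0.417, 0.249]))]
offcut []
beam_block []
```

Emit:
arm_command(
  commands="0.05 -0.01 -0.025 0 0;0.05 -0.022 -0.055 0 0;0.05 -0.036 -0.09 0 0;0.05 -0.05 -0.127 0 0;0.05 -0.064 -0.163 0 0;0.05 -0.077 -0.195 0 0;0.05 -0.088 -0.222 0 0;0.05 -0.096 -0.242 0 0;0.05 -0.1 -0.252 0 0;0.05 -0.1005 -0.255 0 0",
)

```text
t: 6.5
tool_pos: [0.5105, -0.0074, 0.1846]
tool_rot: [-0.005, -3.14, 0.002]
contact_force: [-0.0, 0.4, -2.6]
grip_width: 0.0605
finger_force: 30.0
```

Run:
```python
from h import *
g=manip.grab_frame("top"); im=cv2.imread("pics/top0.png")
f=g
# holder: wood-colour mask
c=im[220:270,265:330]; hsv=cv2.cvtColor(c,cv2.COLOR_BGR2HSV)
m=cv2.inRange(hsv,(10,70,150),(25,255,255)); m=cv2.morphologyEx(m,cv2.MORPH_CLOSE,np.ones((5,5)));m=cv2.morphologyEx(m,cv2.MORPH_OPEN,np.ones((9,9)))
n,l,st,ce=cv2.connectedComponentsWithStats(m); i=1+np.argmax(st[1:,4]); p=ce[i]+[265,220]; print(st[i],p,at_z(f,p,.056))
print("crop guess",at_z(f,(296.4,243.9),.056))
# trays by wood mask minAreaRect
for nm,(x0,y0,x1,y1) in dict(long=(160,192,236,236),short=(355,185,412,226),narrow=(362,262,425,300)).items():
    c=im[y0:y1,x0:x1]; hsv=cv2.cvtColor(c,cv2.COLOR_BGR2HSV)
    m=cv2.inRange(hsv,(10,60,150),(25,255,255)); m=cv2.morphologyEx(m,cv2.MORPH_OPEN,np.ones((7,7)))
    cs,_=cv2.findContours(m,0,2); k=max(cs,key=cv2.contourArea); r=cv2.minAreaRect(k); 
    bp=cv2.boxPoints(r)+[x0,y0]; W=np.array([at_z(f,q,.042)[:2] for q in bp]); e=W[1]-W[0],W[2]-W[1]
    L=max(e,key=np.linalg.norm); print(nm,W.mean(0).round(4),[round(np.linalg.norm(v),3) for v in e],"len dir deg",np.degrees(np.arctan2(L[1],L[0])).round(1)%180)
w=cam("wrist"); cv2.imwrite("pics/w4.png",w["frame"])
for l,z in dict(round_holder=0,screw_jar=.16).items():
    print(l,[(np.round(d["location"]),round(d["score"],2),at_z(w,d["location"],z,True)[:2].round(3)) for d in manip.place_of("wrist",l)][:4])
go((0.512,-0.004,0.070),90)
```

```text
[   0    0   65   50 1883] [294.89219331 243.96335635] [ 0.51028625 -0.00065272  0.056     ]
crop guess [ 0.5104043  -0.00478573  0.056     ]
long [0.6022 0.2829] [np.float64(0.124), np.float64(0.199)] len dir deg 89.0
short [ 0.622  -0.2517] [np.float64(0.135), np.float64(0.105)] len dir deg 89.0
narrow [ 0.4113 -0.2653] [np.float64(0.085), np.float64(0.179)] len dir deg 81.8
round_holder [(array([286., 200.]), 0.77, array([ 0.517, -0.002]))]
screw_jar [(array([279., 246.]), 0.74, array([ 0.512, -0.008]))]
t 6.7 tcp [ 0.5101 -0.0036  0.185 ] yaw 90.1 tilt [-0.001   0.0003] shift [-0.002  -0.0004  0.115 ] turn 0.002 j7 1.54 w 0.0606
```

View pics/w4.png

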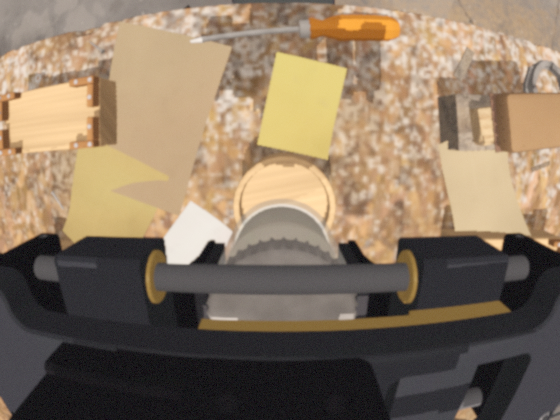

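The wrist view shows the holder rim spanning columns 235–337 with its near edge at about row 156. The jar is held above it, and the pile (beam, offcut, sanding block) is at the right.

Run:
```python
from h import *
w=cam("wrist"); a=np.linspace(0,6.28,200)
for c in [(.511,-.003),(.515,-.003),(.511,-.006),(.515,-.006)]:
    for r in(.048,.042):
        P=np.c_[c[0]+r*np.cos(a),c[1]+r*np.sin(a),np.full(200,.056)]; q=proj(w,P,True); print(c,r,q.min(0).round(1),q.max(0).round(1))
f=w["frame"]; 
import sys
print("row200",[tuple(f[195,x]) for x in range(228,246,2)],[tuple(f[195,x]) for x in range(326,346,2)])
print("col286",[(y,tuple(int(v) for v in f[y,286])) for y in range(146,172,2)])
```

```text
(0.511, -0.003) 0.048 [230.7 154.3] [334.  254.9]
(0.511, -0.003) 0.042 [237.1 160.9] [327.6 249.1]
(0.515, -0.003) 0.048 [230.8 158.7] [333.8 258.7]
(0.515, -0.003) 0.042 [237.2 165.3] [327.5 253. ]
(0.511, -0.006) 0.048 [227.5 154.3] [330.8 254.9]
(0.511, -0.006) 0.042 [233.9 160.9] [324.4 249.1]
(0.515, -0.006) 0.048 [227.7 158.7] [330.7 258.7]
(0.515, -0.006) 0.042 [234.  165.3] [324.3 253. ]
row200 [(np.uint8(118), np.uint8(165), np.uint8(210)), (np.uint8(113), np.uint8(160), np.uint8(204)), (np.uint8(146), np.uint8(196), np.uint8(235)), (np.uint8(161), np.uint8(212), np.uint8(250)), (np.uint8(149), np.uint8(199), np.uint8(238)), (np.uint8(109), np.uint8(153), np.uint8(189)), (np.uint8(152), np.uint8(203), np.uint8(241)), (np.uint8(164), np.uint8(215), np.uint8(253)), (np.uint8(164), np.uint8(216), np.uint8(254))] [(np.uint8(162), np.uint8(212), np.uint8(251)), (np.uint8(167), np.uint8(218), np.uint8(255)), (np.uint8(151), np.uint8(199), np.uint8(238)), (np.uint8(129), np.uint8(167), np.uint8(204)), (np.uint8(123), np.uint8(158), np.uint8(192)), (np.uint8(113), np.uint8(145), np.uint8(181)), (np.uint8(111), np.uint8(139), np.uint8(172)), (np.uint8(102), np.uint8(130), np.uint8(162)), (np.uint8(95), np.uint8(120), np.uint8(152)), (np.uint8(90), np.uint8(112), np.uint8(143))]
col286 [(146, (127, 206, 230)), (148, (126, 204, 229)), (150, (120, 189, 214)), (152, (85, 124, 151)), (154, (84, 117, 147)), (156, (93, 132, 164)), (158, (108, 150, 185)), (160, (106, 146, 183)), (162, (100, 139, 175)), (164, (113, 155, 191)), (166, (132, 182, 219)), (168, (157, 209, 248)), (170, (158, 209, 248))]
```

Emit:
arm_command(
  commands="0.05 0 0 0.02 0;0.05 0 0 0.045 0;0.05 0 0 0.07 0;0.05 0 0 0.09 0;0.05 0 0 0.105 0;0.05 0 0 0.112 0;0.05 0 0 0.115 0;0.05 0 0 0.115 0;0.05 0 0 0.1165 0;0.05 0 0 0.1165 0",
)

```text
t: 7.58
tool_pos: [0.5112, -0.0046, 0.0698]
tool_rot: [-0.001, 3.14, 0.001]
contact_force: [-0.3, 0.7, -3.4]
grip_width: 0.0608
finger_force: 30.0
```

Emit:
arm_command(
  commands="0.05 0 0 0.001 0;0.05 0 0 0.001 0",
)

```text
t: 7.75
tool_pos: [0.5109, -0.0047, 0.0685]
tool_rot: [-0.0, 3.141, 0.001]
contact_force: [-0.1, -0.4, -4.4]
grip_width: 0.0605
finger_force: 30.0
```

Emit:
arm_command(
  commands="0.05 0 0 0.002 0;0.05 0 0 0.002 0;0.05 0 0 0.002 0",
)

```text
t: 8.0
tool_pos: [0.5105, -0.0048, 0.066]
tool_rot: [0.0, -3.141, -0.0]
contact_force: [0.5, -0.4, -3.6]
grip_width: 0.0612
finger_force: 30.0
```

Emit:
arm_command(
  commands="0.05 0 0 0.001 0;0.05 0 0 0.001 0;0.05 0 0 0.002 0;0.05 0 0 0.002 0",
)

```text
t: 8.33
tool_pos: [0.5107, -0.0049, 0.0657]
tool_rot: [-0.0, -3.141, -0.002]
contact_force: [-10.1, 0.0, 21.0]
grip_width: 0.0606
finger_force: 30.0
```

Contact (21 N up). Release and rise.

Emit:
arm_command(
  commands="0.05 0 0 -0.001 0;0.087 0 0 -0.001 0;0.087 0 0 -0.001 0;0.087 0 0 -0.001 0;0.087 0 0 -0.001 0;0.087 0 0 -0.01 0;0.087 0 0 -0.03 0;0.087 0 0 -0.06 0;0.087 0 0 -0.1 0;0.087 0 0 -0.13 0",
)

```text
t: 9.17
tool_pos: [0.5108, -0.0052, 0.1972]
tool_rot: [0.001, 3.14, 0.0]
contact_force: [0.7, -0.5, 0.0]
grip_width: 0.0868
finger_force: 0.0
```

Run:
```python
from h import *
go((0.41,0.250,0.20),0)
w=cam("wrist"); cv2.imwrite("pics/w5.png",w["frame"])
for l,z in dict(round_holder=0,screw_jar=.042,sanding_block=.064,offcut=.045,beam_block=0).items():
    print(l,[(np.round(d["location"]),round(d["score"],2),at_z(w,d["location"],z,True)[:2].round(3)) for d in manip.place_of("wrist",l)][:4])
```

```text
t 9.17 tcp [ 0.5108 -0.0052  0.1972] yaw 90.0 tilt [0.0015 0.0001] shift [ 0.1009  0.2552 -0.0029] turn 1.57 j7 1.54 w 0.0868
round_holder []
screw_jar []
sanding_block [(array([515., 119.]), 0.59, array([0.415, 0.248]))]
offcut []
beam_block []
```

View pics/w5.png

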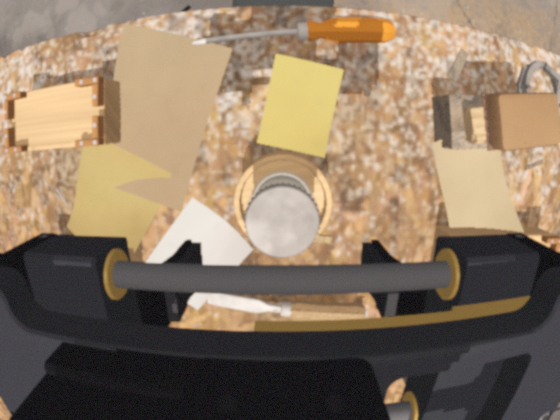

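The jar stands upright in the holder, with its lid at (283,217). Now back to the pile.

Emit:
arm_command(
  commands="0.087 0.02 0.04 -0.02 0;0.087 0.1 0.255 -0.04 0;0.087 0.1 0.255 -0.04 0;0.087 0.1 0.255 -0.04 0;0.087 0.1 0.255 -0.04 0;0.087 0.1 0.255 -0.04 0;0.087 0.1 0.255 -0.04 0;0.087 0.1 0.255 -0.04 0;0.087 0.1 0.255 -0.04 0;0.087 0.1 0.255 -0.04 0",
)

```text
t: 10.3
tool_pos: [0.4105, 0.2491, 0.2331]
tool_rot: [-0.001, -3.14, 0.003]
contact_force: [0.6, -1.5, 0.2]
grip_width: 0.0866
finger_force: 0.0
```

Run:
```python
from h import *
go((0.41,0.250,0.070),90)
w=cam("wrist"); cv2.imwrite("pics/w6.png",w["frame"][80:300,120:440].repeat(2,0).repeat(2,1))
for l,z in dict(sanding_block=.064,offcut=.045,beam_block=0,long_tray=0).items():
    print(l,[(np.round(d["location"]),round(d["score"],2),at_z(w,d["location"],z,True)[:2].round(3)) for d in manip.place_of("wrist",l)][:4])
```

```text
t 10.3 tcp [0.4105 0.2491 0.2331] yaw 90.0 tilt [-0.0013 -0.0016] shift [0.0003 0.0011 0.1631] turn -0.0 j7 0.93 w 0.0866
sanding_block [(array([287., 200.]), 0.81, array([0.414, 0.254]))]
offcut []
beam_block []
long_tray [(array([301., 321.]), 0.62, array([0.604, 0.276]))]
```

View pics/w6.png

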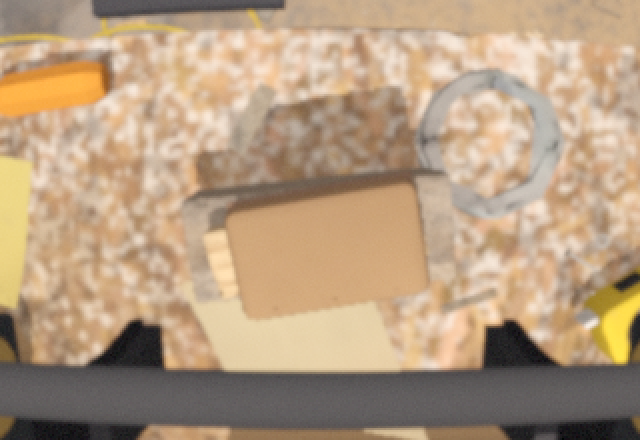

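The crop shows the cork top's corners at about (228,212), (412,183), (428,290) and (250,320). Its long side is near world y and slightly rotated. The offcut peeks out on the left and the beam sits beneath.

Run:
```python
from h import *
w=cam("wrist")
def corners(pts,z):
    W=np.array([at_z(w,(120+a/2,80+b/2),z,True)[:2] for a,b in pts]); print(W.round(4).tolist(),"c",W.mean(0).round(4))
    for i in range(4):
        e=W[(i+1)%4]-W[i]; print(round(np.linalg.norm(e),4),round(np.degrees(np.arctan2(e[1],e[0]))%180,1))
corners([(228,212),(412,183),(428,290),(250,320)],.092)
# auto
c=w["frame"]; hsv=cv2.cvtColor(c,cv2.COLOR_BGR2HSV); print(hsv[205,285]); h0=hsv[205,285].astype(int)
m=cv2.inRange(hsv,tuple(int(v) for v in np.maximum(h0-[4,40,18],0)),tuple(int(v) for v in np.minimum(h0+[4,40,18],255))); m=cv2.morphologyEx(m,cv2.MORPH_OPEN,np.ones((9,9)))
n,l,st,ce=cv2.connectedComponentsWithStats(m); i=l[205,285]; ys,xs=np.where(l==i)
W=np.array([at_z(w,p,.092,True)[:2] for p in zip(xs[::5],ys[::5])],dtype=np.float32); print(cv2.minAreaRect(W))
```

```text
[[0.3948, 0.2036], [0.3811, 0.2912], [0.4339, 0.3007], [0.4492, 0.2126]] c [0.4147 0.252 ]
0.0887 98.9
0.0537 10.2
0.0894 99.8
0.0552 9.3
[ 16 105 209]
((0.42233696579933167, 0.25105196237564087), (0.06801100820302963, 0.09207309037446976), 9.748600006103516)
```

Emit:
arm_command(
  commands="0.087 -0.004 0.003 0 1.405;0.087 -0.004 0.003 0 1.405;0.087 -0.004 0.003 0 1.405;0.087 -0.004 0.003 0 1.405;0.087 -0.004 0.003 0 1.405;0.087 -0.004 0.003 0.0 1.405;0.087 -0.004 0.003 0.0 1.405;0.087 -0.004 0.003 0.0 1.405;0.087 -0.004 0.003 0.0 1.405;0.087 -0.004 0.003 0.0 1.405",
)

```text
t: 11.43
tool_pos: [0.4147, 0.2528, 0.234]
tool_rot: [-1.846, -2.542, -0.0]
contact_force: [0.3, -0.5, -0.2]
grip_width: 0.0869
finger_force: 0.0
```

Run:
```python
from h import *
go((0.415,0.252,0.071),9.5)
```

```text
t 11.43 tcp [0.4147 0.2528 0.234 ] yaw 18.0 tilt [-0.      0.0001] shift [-0.0009  0.      0.163 ] turn 0.148 j7 -0.32 w 0.0869
```

Emit:
arm_command(
  commands="0.087 0 0 0 0.1;0.087 0 0 0.02 0.15;0.087 0 0 0.045 0.15;0.087 0 0 0.075 0.15;0.087 0 0 0.105 0.15;0.087 0 0 0.13 0.15;0.087 0 0 0.15 0.15;0.087 0 0 0.16 0.15;0.087 0 0 0.163 0.15;0.087 0 0 0.163 0.15",
)

```text
t: 12.27
tool_pos: [0.4146, 0.253, 0.0711]
tool_rot: [-2.024, -2.403, 0.001]
contact_force: [0.0, -0.1, 0.3]
grip_width: 0.0873
finger_force: 0.0
```

Emit:
arm_command(
  commands="0.087 0 0 0 0;0.045 0 0 0 0;0.045 0 0 0 0;0.045 0 0 0 0;0.045 0 0 0 0;0.045 0 0 0 0;0.045 0 0 0 0",
)

```text
t: 12.85
tool_pos: [0.4146, 0.2532, 0.0712]
tool_rot: [-2.024, -2.403, -0.001]
contact_force: [-0.2, 0.1, 2.2]
grip_width: 0.058
finger_force: 30.0
```

Gripped at 58 mm (the cork). Lift.

Emit:
arm_command(
  commands="0.045 0 0 -0.005 0;0.045 0 0 -0.015 0;0.045 0 0 -0.03 0;0.045 0 0 -0.05 0;0.045 0 0 -0.075 0;0.045 0 0 -0.1 0;0.045 0 0 -0.12 0;0.045 0 0 -0.13 0;0.045 0 0 -0.13 0",
)

```text
t: 13.6
tool_pos: [0.4155, 0.2538, 0.2037]
tool_rot: [2.023, 2.402, 0.007]
contact_force: [0.0, -0.2, -0.9]
grip_width: 0.0578
finger_force: 30.0
```

Run:
```python
from h import *
go((0.613,-0.253,0.18),0); print(manip.sense()["contact_force"])
w=cam("wrist"); cv2.imwrite("pics/w7.png",w["frame"])
for l,z in dict(sanding_block=.13,offcut=.045,beam_block=0).items():
    print(l,[(np.round(d["location"]),round(d["score"],2),at_z(w,d["location"],z,True)[:2].round(3)) for d in manip.place_of("wrist",l)][:4])
```

```text
t 13.6 tcp [0.4155 0.2538 0.2037] yaw 9.8 tilt [0.0032 0.003 ] shift [-0.5331  0.1083  0.0228] turn 0.171 j7 -0.46 w 0.0578
[ 0.03349657 -0.24013715 -0.93500166]
sanding_block [(array([281., 258.]), 0.76, array([0.42 , 0.224]))]
offcut []
beam_block [(array([506., 252.]), 0.97, array([0.752, 0.225]))]
```

View pics/w7.png

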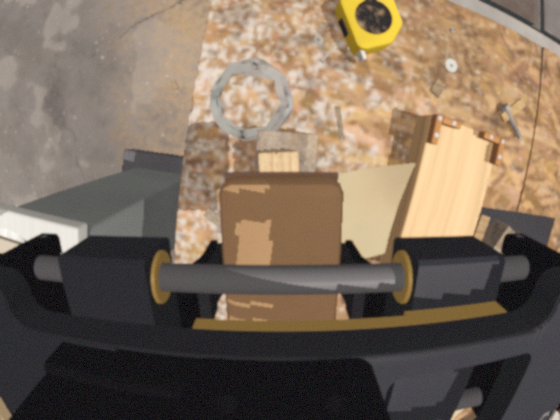

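The block is held squarely, the offcut lies on the beam at (278,160), and the long tray is at (445,190). Moving over to the short tray.

Emit:
arm_command(
  commands="0.045 -0.02 0.004 -0.01 0.05;0.045 -0.05 0.01 -0.01 0.1;0.045 -0.085 0.017 -0.01 0.17;0.045 -0.122 0.025 -0.01 0.17;0.045 -0.159 0.032 -0.01 0.17;0.045 -0.196 0.04 -0.01 0.17;0.045 -0.233 0.047 -0.01 0.17;0.045 -0.27 0.055 -0.01 0.17;0.045 -0.307 0.062 -0.01 0.17;0.045 -0.344 0.07 -0.01 0.17",
)

```text
t: 14.63
tool_pos: [0.5417, -0.0764, 0.2104]
tool_rot: [-2.221, -2.221, 0.002]
contact_force: [0.9, 0.2, -0.7]
grip_width: 0.0578
finger_force: 30.0
```

Run:
```python
from h import *
go((0.613,-0.253,0.18),0)
```

```text
t 14.63 tcp [ 0.5417 -0.0764  0.2104] yaw -0.0 tilt [-0.0012 -0.0002] shift [-0.1766  0.0713  0.0303] turn -0.0 j7 0.15 w 0.0578
```

Emit:
arm_command(
  commands="0.045 -0.03 0.012 0 0;0.045 -0.06 0.024 0 0;0.045 -0.09 0.036 0 0;0.045 -0.12 0.048 0 0;0.045 -0.145 0.058 0 0;0.045 -0.165 0.066 0 0;0.045 -0.175 0.07 0 0;0.045 -0.177 0.071 0 0;0.045 -0.177 0.071 0 0;0.045 -0.177 0.071 0 0",
)

```text
t: 15.47
tool_pos: [0.6131, -0.2495, 0.2107]
tool_rot: [-2.219, -2.223, -0.0]
contact_force: [-0.2, 0.8, -0.5]
grip_width: 0.0578
finger_force: 30.0
```

Run:
```python
from h import *
go((0.613,-0.253,0.056),0)
w=cam("wrist"); cv2.imwrite("pics/w8.png",w["frame"])
for l,z in dict(sanding_block=.203,short_tray=0,narrow_tray=0).items():
    print(l,[(np.round(d["location"]),round(d["score"],2),at_z(w,d["location"],z,True)[:2].round(3)) for d in manip.place_of("wrist",l)][:4])
for cx,cy in((.613,-.253),(.618,-.253)):
    print(proj(w,[(cx+sx*.048,cy+sy*.0665,.056) for sx,sy in((-1,1),(1,1),(1,-1),(-1,-1))],True).round(0).tolist())
```

```text
t 15.47 tcp [ 0.6131 -0.2495  0.2107] yaw 0.1 tilt [-0.0006  0.001 ] shift [-0.0036 -0.      0.1547] turn 0.002 j7 0.52 w 0.0578
sanding_block [(array([282., 259.]), 0.91, array([ 0.613, -0.253]))]
short_tray []
narrow_tray [(array([123., 208.]), 0.62, array([ 0.409, -0.272]))]
[[232.0, 136.0], [331.0, 136.0], [327.0, 263.0], [237.0, 263.0]]
[[238.0, 136.0], [336.0, 136.0], [331.0, 263.0], [241.0, 263.0]]
```

View pics/w8.png

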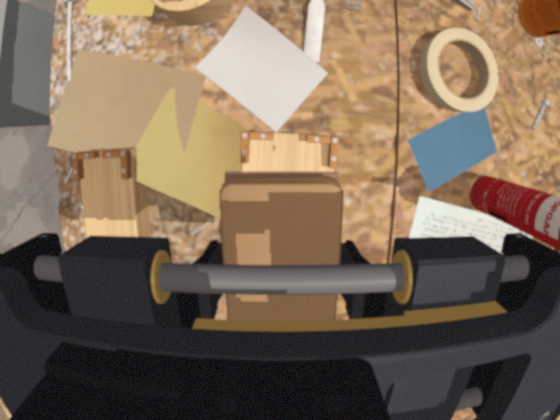

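The wrist view shows the short tray's near cleats at columns 242–337, row ~131. That puts the tray about 7 mm further in x than I assumed, so I'll refine it.

Run:
```python
from h import *
w=cam("wrist"); f=w["frame"]
c=f[115:180,225:355]; cv2.imwrite("pics/w8c.png",cv2.resize(c,None,fx=6,fy=6,interpolation=cv2.INTER_CUBIC))
t=manip.grab_frame("top")
P=lambda a,b:(140+a/2.66,180+b/2.66)
for nm,pts,z in(("short",[(583,22),(712,22),(712,113),(583,113)],.056),("narrow",[(605,228),(748,228),(748,305),(605,305)],.056),("long",[(66,44),(239,44),(239,135),(66,135)],.056)):
    W=np.array([at_z(t,P(*p),z)[:2] for p in pts]); print(nm,W.mean(0).round(4),np.ptp(W,0).round(4))
```

```text
short [ 0.6141 -0.2468] [0.0983 0.138 ]
narrow [ 0.4099 -0.2655] [0.0779 0.1471]
long [0.5991 0.2712] [0.0999 0.1859]
```

View pics/w8c.png

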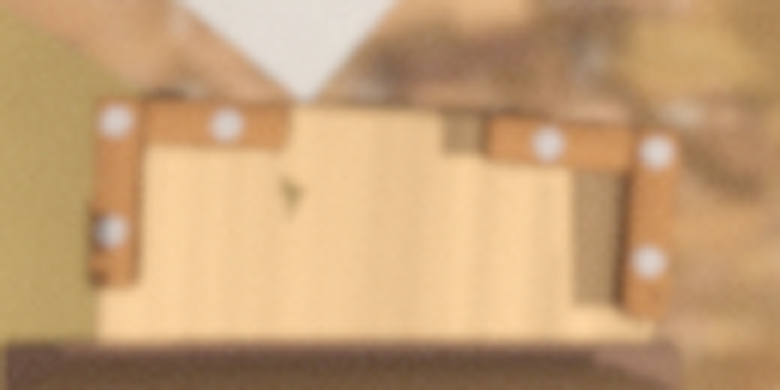

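The tray's near-end cleats are clear. The outer corners are at crop (98,100) and (678,132), the inner ones at (142,147) and (625,172), so the tray is slightly rotated.

Run:
```python
from h import *
w=cam("wrist")
for a,b,off in(((98,100),(678,132),.0665),((142,147),(625,172),.0585)):
    A,B=[at_z(w,(225+p[0]/6,115+p[1]/6),.056,True)[:2] for p in(a,b)]
    e=B-A; u=e/np.linalg.norm(e); n=np.array([u[1],-u[0]]); print(A,B,np.linalg.norm(e),np.degrees(np.arctan2(u[1],u[0])),"center",(A+B)/2+n*off)
```

```text
[ 0.57406396 -0.18336108] [ 0.6684469  -0.18814525] 0.09450411749808443 -2.901778117013313 center [ 0.61788894 -0.25216789]
[ 0.58118129 -0.19117377] [ 0.65977008 -0.19494041] 0.07867900774277886 -2.743996940097062 center [ 0.61767508 -0.25149001]
```

Run:
```python
from h import *
go((0.6172,-0.2515,0.054),-2.8)
```

```text
t 15.82 tcp [ 0.6133 -0.2502  0.2112] yaw 0.1 tilt [0.0003 0.0003] shift [-0.0013  0.0038  0.1572] turn 0.051 j7 0.52 w 0.0576
```

Emit:
arm_command(
  commands="0.045 -0.0013 0.004 0.02 0.051;0.045 -0.0013 0.004 0.045 0.051;0.045 -0.0013 0.004 0.075 0.051;0.045 -0.0013 0.004 0.105 0.051;0.045 -0.0013 0.004 0.13 0.051;0.045 -0.0013 0.004 0.147 0.051;0.045 -0.0013 0.004 0.155 0.051;0.045 -0.0013 0.004 0.1575 0.051;0.045 -0.0013 0.004 0.1585 0.051;0.045 -0.0013 0.004 0.1585 0.051",
)

```text
t: 16.65
tool_pos: [0.6179, -0.2524, 0.0537]
tool_rot: [2.275, 2.164, 0.001]
contact_force: [-0.6, -0.4, -0.2]
grip_width: 0.0579
finger_force: 30.0
```

Emit:
arm_command(
  commands="0.045 0 0 0.001 0;0.045 0 0 0.002 0;0.045 0 0 0.002 0;0.045 0 0 0.002 0",
)

```text
t: 16.98
tool_pos: [0.6174, -0.2522, 0.0509]
tool_rot: [2.276, 2.165, 0.001]
contact_force: [0.2, 0.5, -0.3]
grip_width: 0.0581
finger_force: 30.0
```

Emit:
arm_command(
  commands="0.045 0 0 0.001 0;0.045 0 0 0.0015 0;0.045 0 0 0.002 0;0.045 0 0 0.0025 0",
)

```text
t: 17.32
tool_pos: [0.6173, -0.2522, 0.0493]
tool_rot: [-2.276, -2.165, -0.001]
contact_force: [-6.7, 2.3, 14.9]
grip_width: 0.0579
finger_force: 30.0
```

Contact at the expected height. Release and rise.

Emit:
arm_command(
  commands="0.045 0 0 -0.001 0;0.087 0 0 -0.001 0;0.087 0 0 -0.001 0;0.087 0 0 -0.001 0;0.087 0 0 -0.001 0;0.087 0 0 -0.01 0;0.087 0 0 -0.03 0;0.087 0 0 -0.06 0;0.087 0 0 -0.1 0;0.087 0 0 -0.14 0",
)

```text
t: 18.15
tool_pos: [0.6166, -0.252, 0.1897]
tool_rot: [-2.276, -2.164, 0.001]
contact_force: [1.1, -0.0, 0.4]
grip_width: 0.0872
finger_force: 0.0
```

Run:
```python
from h import *
go((0.415,0.24,0.22),10)
w=cam("wrist"); cv2.imwrite("pics/w9.png",w["frame"])
for l,z in dict(sanding_block=.042,short_tray=0,narrow_tray=0).items():
    print(l,[(np.round(d["location"]),round(d["score"],2),at_z(w,d["location"],z,True)[:2].round(3)) for d in manip.place_of("wrist",l)][:4])
```

```text
t 18.15 tcp [ 0.6166 -0.252   0.1897] yaw -2.9 tilt [-0.0012  0.0001] shift [ 0.4813 -0.2261 -0.03  ] turn -0.225 j7 0.48 w 0.0872
sanding_block [(array([282., 203.]), 0.91, array([ 0.616, -0.255]))]
short_tray []
narrow_tray [(array([117., 218.]), 0.79, array([ 0.412, -0.272]))]
```

View pics/w9.png

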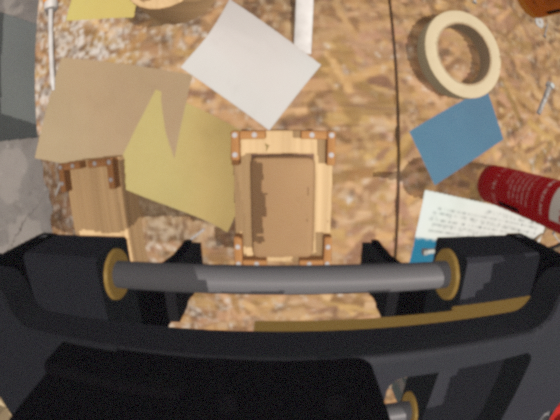

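The sanding block lies flat between the cleats, centred at about (282,203). Going back to the pile and stopping slightly short so the whole beam is visible.

Emit:
arm_command(
  commands="0.087 0.04 -0.02 -0.03 0;0.087 0.4 -0.188 -0.03 -0.05;0.087 0.4 -0.188 -0.03 -0.05;0.087 0.4 -0.188 -0.03 -0.05;0.087 0.4 -0.188 -0.03 -0.05;0.087 0.4 -0.188 -0.03 -0.05;0.087 0.4 -0.188 -0.03 -0.05;0.087 0.4 -0.188 -0.03 -0.05;0.087 0.4 -0.188 -0.03 -0.05;0.087 0.4 -0.188 -0.03 -0.05",
)

```text
t: 19.18
tool_pos: [0.4598, 0.1283, 0.2167]
tool_rot: [-2.221, -2.221, 0.002]
contact_force: [1.3, 0.5, -0.3]
grip_width: 0.0867
finger_force: 0.0
```

Run:
```python
from h import *
go((0.41,0.20,0.22),0)
```

```text
t 19.18 tcp [0.4598 0.1283 0.2167] yaw 0.0 tilt [-0.0012 -0.0004] shift [ 0.0717 -0.0498 -0.0032] turn 0.0 j7 -0.37 w 0.0867
```

Emit:
arm_command(
  commands="0.087 0.03 -0.02 0 0;0.087 0.06 -0.04 0 0;0.087 0.07 -0.05 0 0;0.087 0.07 -0.05 0 0;0.087 0.07 -0.05 0 0;0.087 0.07 -0.05 0 0",
)

```text
t: 19.68
tool_pos: [0.412, 0.1956, 0.2169]
tool_rot: [2.223, 2.22, -0.002]
contact_force: [0.0, -0.3, 0.4]
grip_width: 0.087
finger_force: 0.0
```

Run:
```python
from h import *
go((0.41,0.20,0.22),0)
w=cam("wrist"); cv2.imwrite("pics/w10.png",w["frame"][60:260,160:440].repeat(2,0).repeat(2,1))
for l,z in dict(offcut=.045,beam_block=0,long_tray=0).items():
    print(l,[(np.round(d["location"]),round(d["score"],2),at_z(w,d["location"],z,True)[:2].round(3)) for d in manip.place_of("wrist",l)][:4])
```

```text
t 19.68 tcp [0.412  0.1956 0.2169] yaw -0.1 tilt [-0.0007 -0.0009] shift [ 0.0044 -0.002  -0.0031] turn -0.001 j7 -0.56 w 0.087
offcut []
beam_block [(array([516., 172.]), 0.9, array([0.746, 0.224]))]
long_tray [(array([434., 124.]), 0.86, array([0.601, 0.279]))]
```

View pics/w10.png

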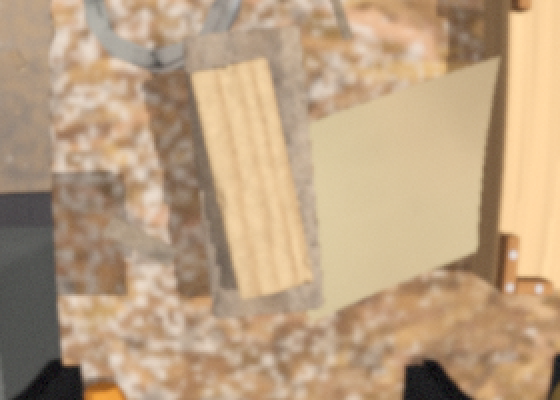

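The crop shows the offcut top's corners at (193,72), (267,58), (312,282) and (242,298). The beam top's corners are at (190,38), (300,28), (322,308) and (215,316), and the long tray is at the right.

Run:
```python
from h import *
w=cam("wrist")
for pts,z in(([(193,72),(267,58),(312,282),(242,298)],.064),([(190,38),(300,28),(322,308),(215,316)],.045)):
    W=np.array([at_z(w,(160+a/2,60+b/2),z,True)[:2] for a,b in pts]); print("c",W.mean(0).round(4))
    for i in range(4):
        e=W[(i+1)%4]-W[i]; print(round(np.linalg.norm(e),4),round(np.degrees(np.arctan2(e[1],e[0]))%180,1))
go((0.4125,0.25,0.052),10)
```

```text
c [0.4174 0.2449]
0.0361 10.6
0.1125 101.6
0.0359 13.1
0.1141 101.7
c [0.4194 0.2463]
0.0562 5.3
0.1477 95.0
0.0574 4.2
0.1467 94.5
t 19.93 tcp [0.4121 0.196  0.2173] yaw -0.1 tilt [-0.0002 -0.0001] shift [0.054  0.0003 0.1653] turn -0.176 j7 -0.56 w 0.0872
```

Run:
```python
from h import *
go((0.4175,0.245,0.049),11.6)
```

```text
t 19.93 tcp [0.4121 0.196  0.2173] yaw -0.1 tilt [-0.0002 -0.0001] shift [0.049  0.0054 0.1683] turn -0.204 j7 -0.56 w 0.0872
```

Emit:
arm_command(
  commands="0.087 0.025 0.005 0 -0.1;0.087 0.049 0.0055 0.01 -0.204;0.087 0.049 0.0055 0.04 -0.204;0.087 0.049 0.0055 0.075 -0.204;0.087 0.049 0.0055 0.11 -0.204;0.087 0.049 0.0055 0.14 -0.204;0.087 0.049 0.0055 0.158 -0.204;0.087 0.049 0.0055 0.166 -0.204;0.087 0.049 0.0055 0.168 -0.204;0.087 0.049 0.0055 0.168 -0.204",
)

```text
t: 20.77
tool_pos: [0.4176, 0.2457, 0.0499]
tool_rot: [1.984, 2.436, 0.0]
contact_force: [-0.3, 0.1, 0.7]
grip_width: 0.0867
finger_force: 0.0
```

Emit:
arm_command(
  commands="0.087 0 0 0 0;0.025 0 0 0 0;0.025 0 0 0 0;0.025 0 0 0 0;0.025 0 0 0 0;0.025 0 0 0 0;0.025 0 0 0 0;0.025 0 0 0 0;0.025 0 0 0 0",
)

```text
t: 21.52
tool_pos: [0.4172, 0.2458, 0.0495]
tool_rot: [-1.984, -2.436, -0.0]
contact_force: [0.2, -0.4, -0.2]
grip_width: 0.0416
finger_force: 0.0
```

Emit:
arm_command(
  commands="0.025 0 0 0 0;0.025 0 0 0 0;0.025 0 0 0 0;0.025 0 0 -0.004 0;0.025 0 0 -0.012 0;0.025 0 0 -0.03 0;0.025 0 0 -0.06 0;0.025 0 0 -0.09 0;0.025 0 0 -0.12 0;0.025 0 0 -0.15 0",
)

```text
t: 22.35
tool_pos: [0.4171, 0.2454, 0.2018]
tool_rot: [1.984, 2.436, 0.001]
contact_force: [1.0, 0.4, -1.3]
grip_width: 0.0379
finger_force: 30.0
```

Run:
```python
from h import *
go((0.411,-0.268,0.20),0); print(manip.sense()["contact_force"],manip.sense()["finger_force"])
w=cam("wrist")
for l,z in dict(offcut=.185,beam_block=0,).items():
    print(l,[(np.round(d["location"]),round(d["score"],2),at_z(w,d["location"],z,True)[:2].round(3)) for d in manip.place_of("wrist",l)][:4])
```

```text
t 22.35 tcp [0.4171 0.2454 0.2018] yaw 11.7 tilt [0.0005 0.0005] shift [-0.5016 -0.1098  0.0016] turn 0.204 j7 -0.41 w 0.0379
[ 0.98284812  0.3972557  -1.28101685] 29.976298213005066
offcut [(array([279., 254.]), 0.95, array([0.416, 0.241]))]
beam_block [(array([505., 253.]), 0.71, array([0.751, 0.225]))]
```

Emit:
arm_command(
  commands="0.025 -0.02 -0.001 -0.02 0;0.025 -0.05 -0.003 -0.02 0.05;0.025 -0.085 -0.006 -0.02 0.1;0.025 -0.122 -0.009 -0.02 0.15;0.025 -0.16 -0.012 -0.02 0.2;0.025 -0.198 -0.016 -0.02 0.2;0.025 -0.235 -0.019 -0.02 0.2;0.025 -0.27 -0.03 -0.02 0.2;0.025 -0.305 -0.04 -0.02 0.2;0.025 -0.34 -0.05 -0.02 0.2",
)

```text
t: 23.33
tool_pos: [0.436, -0.0991, 0.2187]
tool_rot: [-2.216, -2.225, 0.001]
contact_force: [0.4, 0.4, -0.5]
grip_width: 0.0375
finger_force: 30.0
```

Run:
```python
from h import *
go((0.411,-0.268,0.22),0)
```

```text
t 23.33 tcp [ 0.436  -0.0991  0.2187] yaw 0.2 tilt [-0.0013  0.0002] shift [-0.1688 -0.0257 -0.0013] turn 0.004 j7 0.06 w 0.0375
```

Emit:
arm_command(
  commands="0.025 -0.03 -0.004 0 0;0.025 -0.06 -0.009 0 0;0.025 -0.09 -0.014 0 0;0.025 -0.115 -0.019 0 0;0.025 -0.135 -0.023 0 0;0.025 -0.148 -0.025 0 0;0.025 -0.15 -0.0255 0 0;0.025 -0.15 -0.0255 0 0;0.025 -0.15 -0.0255 0 0",
)

```text
t: 24.08
tool_pos: [0.4122, -0.2464, 0.219]
tool_rot: [-2.215, -2.226, 0.001]
contact_force: [-0.7, 0.3, -0.5]
grip_width: 0.0377
finger_force: 30.0
```

Run:
```python
from h import *
go((0.411,-0.268,0.22),0)
w=cam("wrist"); cv2.imwrite("pics/w11.png",w["frame"])
a=cv2.resize(w["frame"][95:195,210:350],None,fx=5.7,fy=5.7,interpolation=cv2.INTER_CUBIC)[:,:798]
o=cv2.imread("pics/w7.png")[100:180,395:515]; b=cv2.resize(o,None,fx=3.2,fy=3.2,interpolation=cv2.INTER_CUBIC)
M=np.zeros((600,798,3),np.uint8); a=cv2.resize(w["frame"][110:190,215:345],None,fx=4,fy=4,interpolation=cv2.INTER_CUBIC); M[:320,:520]=a; M[330:330+256,:384]=b; cv2.imwrite("pics/mont.png",M)
for l,z in dict(offcut=.213,narrow_tray=0).items():
    print(l,[(np.round(d["location"]),round(d["score"],2),at_z(w,d["location"],z,True)[:2].round(3)) for d in manip.place_of("wrist",l)][:4])
s=manip.sense();T=R.from_rotvec(s["tool_rot"]).as_matrix(); print((T.T@rot(w)).round(4).tolist(),(T.T@(np.array(w["xyz"])-s["tool_pos"])).round(4))
```

```text
t 24.08 tcp [ 0.4122 -0.2464  0.219 ] yaw 0.3 tilt [-0.001   0.0004] shift [-0.0216 -0.0013 -0.001 ] turn 0.005 j7 0.44 w 0.0377
offcut [(array([283., 257.]), 0.59, array([ 0.413, -0.248]))]
narrow_tray []
[[-0.0022, -0.9685, -0.2491], [1.0, -0.0019, -0.0015], [0.001, -0.2491, 0.9685]] [ 0.0673 -0.0005 -0.1624]
```

View pics/mont.png

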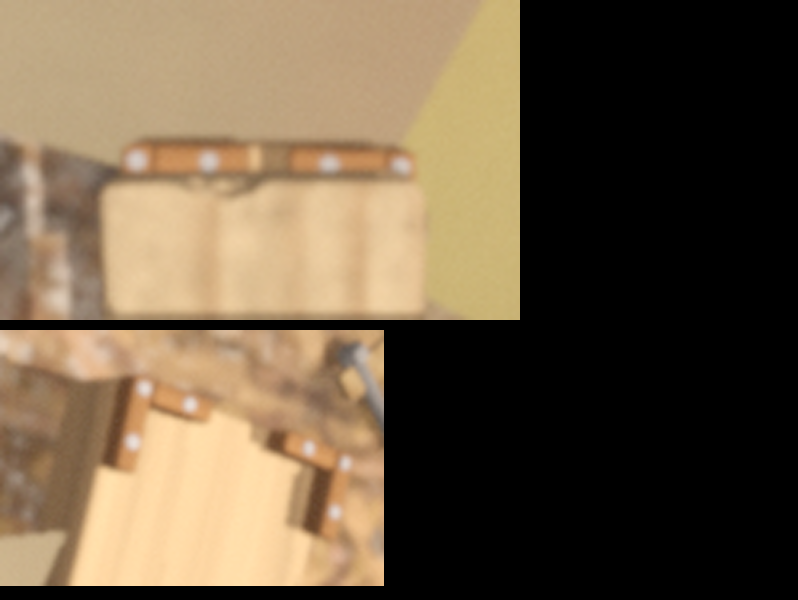

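Montage: the narrow tray's end cleats have outer corners at (122,146) and (413,150). In the lower panel, the long tray's +y end has outer corners at about (133,380) and (355,457).

Run:
```python
from h import *
w=cam("wrist")
s=manip.sense();T=R.from_rotvec(s["tool_rot"]).as_matrix(); C=T.T@rot(w); o=T.T@(np.array(w["xyz"])-s["tool_pos"])
def tray(f,A,B,off,nm):
    A,B=[at_z(f,p,.056,True)[:2] for p in(A,B)]; e=B-A; u=e/np.linalg.norm(e); n=np.array([u[1],-u[0]]); print(nm,A.round(4),B.round(4),np.linalg.norm(e).round(4),np.degrees(np.arctan2(u[1],u[0])).round(1),"center",((A+B)/2+n*off).round(4))
tray(w,(215+122/4,110+146/4),(215+413/4,110+150/4),.0755,"narrow")
T7=R.from_rotvec([2.023,2.402,.007]).as_matrix()
f=dict(K=w["K"],xyz=np.array([.4155,.2538,.2037])+T7@o,orientation=T7@C)
q=lambda a,b:(395+a/3.2,100+(b-330)/3.2)
tray(f,q(133,380),q(355,457),.093,"long")
tray(f,q(150,407),q(318,465),.085,"long-in")
go((0.411,-0.268,0.052),0)
```

```text
narrow [ 0.376  -0.1948] [ 0.4488 -0.1955] 0.0728 -0.5 center [ 0.4117 -0.2707]
long [0.5566 0.369 ] [0.6536 0.3682] 0.097 -0.4 center [0.6044 0.2756]
long-in [0.5645 0.362 ] [0.6371 0.3609] 0.0726 -0.9 center [0.5995 0.2765]
t 24.28 tcp [ 0.4125 -0.2465  0.2194] yaw 0.3 tilt [-0.0001  0.0004] shift [-0.0216 -0.0016  0.1674] turn 0.006 j7 0.44 w 0.0377
```

Emit:
arm_command(
  commands="0.025 -0.012 -0.001 0.01 0.01;0.025 -0.0235 -0.001 0.025 0.01;0.025 -0.0235 -0.001 0.05 0.01;0.025 -0.0235 -0.001 0.08 0.01;0.025 -0.0235 -0.001 0.11 0.01;0.025 -0.0235 -0.001 0.14 0.01;0.025 -0.0235 -0.001 0.16 0.01;0.025 -0.0235 -0.001 0.168 0.01;0.025 -0.0235 -0.001 0.17 0.01;0.025 -0.0235 -0.001 0.17 0.01",
)

```text
t: 25.12
tool_pos: [0.4116, -0.2709, 0.0499]
tool_rot: [2.228, 2.215, -0.0]
contact_force: [-0.3, -0.0, 0.3]
grip_width: 0.0377
finger_force: 30.0
```

Emit:
arm_command(
  commands="0.025 0 0 0.001 0;0.025 0 0 0.0015 0;0.025 0 0 0.002 0;0.025 0 0 0.002 0",
)

```text
t: 25.45
tool_pos: [0.4118, -0.271, 0.0481]
tool_rot: [2.227, 2.214, 0.002]
contact_force: [-0.3, 0.1, -1.4]
grip_width: 0.0376
finger_force: 30.0
```

Emit:
arm_command(
  commands="0.025 0 0 0.0005 0;0.025 0 0 0.001 0;0.025 0 0 0.0015 0;0.025 0 0 0.0018 0;0.025 0 0 0.0018 0",
)

```text
t: 25.87
tool_pos: [0.4115, -0.2709, 0.0465]
tool_rot: [-2.228, -2.214, -0.001]
contact_force: [-4.5, 5.1, 15.5]
grip_width: 0.0379
finger_force: 30.0
```

Emit:
arm_command(
  commands="0.025 0 0 -0.001 0;0.07 0 0 -0.001 0;0.07 0 0 -0.001 0;0.07 0 0 -0.001 0;0.07 0 0 -0.001 0;0.07 0 0 -0.01 0;0.087 0 0 -0.03 0;0.087 0 0 -0.06 0;0.087 0 0 -0.1 0;0.087 0 0 -0.14 0",
)

```text
t: 26.7
tool_pos: [0.4102, -0.2714, 0.1873]
tool_rot: [-2.229, -2.212, 0.002]
contact_force: [1.7, 0.7, -0.0]
grip_width: 0.0845
finger_force: 0.0
```

Run:
```python
from h import *
w=cam("wrist"); cv2.imwrite("pics/w12.png",w["frame"])
for l,z in dict(offcut=.042,narrow_tray=0).items():
    print(l,[(np.round(d["location"]),round(d["score"],2),at_z(w,d["location"],z,True)[:2].round(3)) for d in manip.place_of("wrist",l)][:4])
go((0.4195,0.2465,0.20),4.8)
```

```text
offcut [(array([281., 200.]), 0.84, array([ 0.409, -0.271]))]
narrow_tray []
t 26.85 tcp [ 0.4129 -0.2718  0.1888] yaw -0.3 tilt [ 0.006  -0.0003] shift [ 0.5183  0.0036 -0.0113] turn -0.09 j7 0.55 w 0.0867
```

Emit:
arm_command(
  commands="0.087 0.03 0.005 -0.04 0;0.087 0.36 0.03 -0.04 -0.05;0.087 0.36 0.03 -0.04 -0.05;0.087 0.36 0.03 -0.04 -0.05;0.087 0.36 0.03 -0.04 -0.05;0.087 0.36 0.03 -0.04 -0.05;0.087 0.36 0.03 -0.04 -0.05;0.087 0.36 0.03 -0.04 -0.05;0.087 0.36 0.03 -0.04 -0.05;0.087 0.36 0.03 -0.04 -0.05",
)

```text
t: 27.68
tool_pos: [0.4424, 0.0963, 0.2248]
tool_rot: [-2.161, -2.278, 0.001]
contact_force: [0.3, -0.2, -0.4]
grip_width: 0.0868
finger_force: 0.0
```

Run:
```python
from h import *
go((0.4195,0.205,0.22),0)
```

```text
t 27.68 tcp [0.4424 0.0963 0.2248] yaw 3.0 tilt [-0.0015  0.0002] shift [ 0.1098 -0.0171  0.0049] turn 0.053 j7 -0.29 w 0.0868
```

Emit:
arm_command(
  commands="0.087 0.04 -0.006 0 0.05;0.087 0.08 -0.012 0 0.05;0.087 0.105 -0.017 0 0.05;0.087 0.11 -0.017 0 0.05;0.087 0.11 -0.017 0 0.05;0.087 0.11 -0.017 0 0.05",
)

```text
t: 28.18
tool_pos: [0.4217, 0.1969, 0.2252]
tool_rot: [2.229, 2.214, -0.002]
contact_force: [0.2, 0.1, 0.8]
grip_width: 0.0871
finger_force: 0.0
```

Run:
```python
from h import *
w=cam("wrist"); f=w["frame"]
for l,z in dict(beam_block=0,long_tray=0).items():
    print(l,[(np.round(d["location"]),round(d["score"],2),at_z(w,d["location"],z,True)[:2].round(3)) for d in manip.place_of("wrist",l)][:4])
# beam centre from grey (low-saturation) mask near the expected spot
hsv=cv2.cvtColor(cv2.GaussianBlur(f,(7,7),0),cv2.COLOR_BGR2HSV); p=proj(w,[(.4195,.2465,.045)],True)[0]; print("expected",p,hsv[int(p[1]),int(p[0])])
h0=hsv[int(p[1]),int(p[0])].astype(int); m=cv2.inRange(hsv,tuple(int(v) for v in np.maximum(h0-[6,25,25],0)),tuple(int(v) for v in np.minimum(h0+[6,25,25],255)))
m=cv2.morphologyEx(m,cv2.MORPH_OPEN,np.ones((7,7))); n,l,st,ce=cv2.connectedComponentsWithStats(m); ys,xs=np.where(l==l[int(p[1]),int(p[0])])
W=np.array([at_z(w,q,.045,True)[:2] for q in zip(xs,ys)],dtype=np.float32); print(cv2.minAreaRect(W))
go((0.4195,0.2465,0.022),4.8)
```

```text
beam_block [(array([274., 147.]), 0.87, array([0.413, 0.244])), (array([512., 168.]), 0.68, array([0.753, 0.227]))]
long_tray [(array([425., 123.]), 0.76, array([0.602, 0.279]))]
expected [279.33821781 147.10869772] [ 15  62 178]
((0.4167358875274658, 0.2452383041381836), (0.18889783322811127, 0.07500175386667252), 89.32657623291016)
t 28.33 tcp [0.4221 0.1964 0.2256] yaw -0.5 tilt [-0.0002 -0.0001] shift [ 0.0501 -0.003   0.2036] turn -0.092 j7 -0.55 w 0.0875
```

Emit:
arm_command(
  commands="0.087 0.025 -0.004 0.01 -0.09;0.087 0.05 -0.004 0.04 -0.092;0.087 0.05 -0.004 0.08 -0.092;0.087 0.05 -0.004 0.115 -0.092;0.087 0.05 -0.004 0.145 -0.092;0.087 0.05 -0.004 0.17 -0.092;0.087 0.05 -0.004 0.19 -0.092;0.087 0.05 -0.004 0.202 -0.092;0.087 0.05 -0.004 0.205 -0.092;0.087 0.05 -0.004 0.205 -0.092",
)

```text
t: 29.17
tool_pos: [0.418, 0.2469, 0.0203]
tool_rot: [2.125, 2.313, -0.002]
contact_force: [-0.9, -0.0, 0.5]
grip_width: 0.0866
finger_force: 0.0
```

Emit:
arm_command(
  commands="0.087 0 0 0 0;0.045 0 0 0 0;0.045 0 0 0 0;0.045 0 0 0 0;0.045 0 0 0 0;0.045 0 0 0 0;0.045 0 0 0 0;0.045 0 0 0 0",
)

```text
t: 29.83
tool_pos: [0.418, 0.2481, 0.0209]
tool_rot: [-2.124, -2.315, -0.0]
contact_force: [-0.6, -1.1, 2.5]
grip_width: 0.0598
finger_force: 29.9
```

Emit:
arm_command(
  commands="0.045 0 0 -0.004 0;0.045 0 0 -0.012 0;0.045 0 0 -0.025 0;0.045 0 0 -0.045 0;0.045 0 0 -0.07 0;0.045 0 0 -0.095 0;0.045 0 0 -0.12 0;0.045 0 0 -0.13 0;0.045 0 0 -0.13 0",
)

```text
t: 30.58
tool_pos: [0.4191, 0.2488, 0.1531]
tool_rot: [2.124, 2.315, 0.007]
contact_force: [-0.1, 1.4, -1.9]
grip_width: 0.0599
finger_force: 29.9
```

Run:
```python
from h import *
go((0.602,0.279,0.15),-0.5); print(manip.sense()["contact_force"])
```

```text
t 30.58 tcp [0.4191 0.2488 0.1531] yaw 4.9 tilt [0.0032 0.0032] shift [0.0144 0.1848 0.0038] turn 0.095 j7 -0.52 w 0.0599
[-0.12317133  1.43491452 -1.92544919]
```

Emit:
arm_command(
  commands="0.045 0.001 0.015 0 0.02;0.045 0.003 0.04 0 0.05;0.045 0.006 0.07 0 0.095;0.045 0.008 0.1 0 0.095;0.045 0.01 0.13 0 0.095;0.045 0.012 0.155 0 0.095;0.045 0.014 0.175 0 0.095;0.045 0.0144 0.185 0 0.095;0.045 0.0144 0.185 0 0.095;0.045 0.0144 0.185 0 0.095",
)

```text
t: 31.42
tool_pos: [0.6004, 0.2776, 0.1485]
tool_rot: [-2.232, -2.211, 0.005]
contact_force: [0.3, 0.3, -2.1]
grip_width: 0.0599
finger_force: 29.9
```

Run:
```python
from h import *
w=cam("wrist"); f=w["frame"]; cv2.imwrite("pics/w13.png",f)
for l,z in dict(beam_block=.13,long_tray=0).items():
    print(l,[(np.round(d["location"]),round(d["score"],2),at_z(w,d["location"],z,True)[:2].round(3)) for d in manip.place_of("wrist",l)][:4])
for l in("long_tray","beam_block"):
  for n in("top","scene"):
    g=cam(n); print(n,l,[(d["location"],round(d["score"],2),at_z(g,d["location"],0 if l!="beam_block" else .13)[:2].round(3)) for d in manip.place_of(n,l)][:3])
go((0.602,0.279,0.07),-0.5)
# tray end visible? cleat colour extents
hsv=cv2.cvtColor(f,cv2.COLOR_BGR2HSV)
print("pred outer +y corners",proj(w,[(.554,.370,.056),(.650,.370,.056)],True).round(1))
m=cv2.inRange(hsv,(4,120,70),(16,255,200)); m[:, :150]=0;m[:,420:]=0;m[230:]=0;m[:60]=0
m=cv2.morphologyEx(m,cv2.MORPH_OPEN,np.ones((3,3))); n,l,st,ce=cv2.connectedComponentsWithStats(m); print([s.tolist() for s in st[1:] if s[4]>30])
```

```text
beam_block [(array([279., 249.]), 0.8, array([0.598, 0.276])), (array([421., 243.]), 0.59, array([0.688, 0.277]))]
long_tray []
top long_tray [([202.0, 217.1], 0.66, array([0.598, 0.271]))]
scene long_tray [([233.3, 189.5], 0.77, array([0.595, 0.276]))]
top beam_block [([186.7, 209.5], 0.72, array([0.598, 0.28 ])), ([216.4, 164.4], 0.56, array([0.719, 0.205]))]
scene beam_block [([279.9, 175.2], 0.87, array([0.639, 0.091])), ([230.1, 155.3], 0.55, array([0.595, 0.266]))]
t 31.97 tcp [0.601  0.2783 0.1509] yaw -0.5 tilt [0.0002 0.0003] shift [0.0007 0.001  0.0809] turn -0.0 j7 -0.39 w 0.0598
pred outer +y corners [[221.5 100.3]
 [344.4  99.2]]
[]
```

Run:
```python
from h import *
w=cam("wrist"); f=w["frame"]
# cleat colour: sample from viewed w8 picture cleat pixel
o=cv2.imread("pics/w8.png"); hs=cv2.cvtColor(o,cv2.COLOR_BGR2HSV); print("cleat",hs[136,252:262:3].tolist(),"board",hs[150,270].tolist())
h=cv2.cvtColor(f,cv2.COLOR_BGR2HSV)
m=cv2.inRange(h,(8,125,90),(16,190,225)); m[:,:190]=0;m[:,380:]=0;m[150:]=0;m[:70]=0; 
n,l,st,ce=cv2.connectedComponentsWithStats(m); print([s.tolist() for s in st[1:] if s[4]>15])
for r in (104,108,112): print(r,[h[r,c].tolist() for c in range(208,244,3)],'|',[h[r,c].tolist() for c in range(328,362,3)])
```

```text
cleat [[14, 137, 208], [15, 137, 206], [15, 136, 206], [11, 44, 214]] board [17, 95, 237]
[[225, 100, 25, 18, 155], [256, 100, 8, 6, 26], [305, 101, 36, 15, 178]]
104 [[15, 85, 196], [16, 86, 222], [15, 78, 207], [14, 90, 184], [14, 111, 170], [14, 118, 173], [11, 40, 228], [12, 18, 241], [13, 88, 227], [15, 135, 210], [15, 127, 230], [15, 130, 230]] | [[15, 131, 226], [15, 131, 225], [15, 132, 217], [13, 119, 205], [12, 41, 235], [13, 79, 232], [15, 105, 200], [16, 108, 186], [16, 113, 181], [16, 115, 179], [16, 114, 179], [17, 113, 180]]
108 [[15, 85, 184], [15, 90, 178], [15, 91, 165], [15, 110, 151], [15, 106, 159], [13, 102, 167], [14, 126, 215], [15, 113, 223], [15, 131, 222], [14, 135, 199], [15, 134, 211], [15, 132, 209]] | [[15, 128, 235], [15, 129, 236], [15, 129, 225], [14, 111, 210], [11, 25, 243], [12, 60, 239], [16, 93, 216], [16, 106, 193], [16, 108, 179], [16, 113, 174], [16, 117, 170], [16, 119, 170]]
112 [[15, 80, 187], [15, 85, 180], [16, 97, 161], [16, 119, 146], [16, 105, 153], [15, 91, 171], [15, 132, 215], [15, 133, 223], [15, 133, 222], [15, 113, 209], [19, 77, 255], [20, 78, 255]] | [[15, 111, 179], [16, 109, 192], [14, 130, 151], [14, 135, 210], [15, 131, 225], [15, 126, 233], [17, 104, 231], [17, 104, 224], [16, 102, 216], [15, 107, 201], [14, 117, 181], [15, 118, 182]]
```

Cleat edges are at columns 224 and 345, row 100. That puts the tray centre at (0.603,0.277), which matches the target, so I'm lowering.

Emit:
arm_command(
  commands="0.045 0.0007 0.002 0.015 0;0.045 0.0007 0.002 0.035 0;0.045 0.0007 0.002 0.055 0;0.045 0.0007 0.002 0.07 0;0.045 0.0007 0.002 0.08 0;0.045 0.0007 0.002 0.084 0;0.045 0.0007 0.002 0.085 0;0.045 0.0007 0.002 0.085 0",
)

```text
t: 32.68
tool_pos: [0.6034, 0.2791, 0.0663]
tool_rot: [2.231, 2.211, 0.001]
contact_force: [1.1, -0.6, -1.0]
grip_width: 0.0595
finger_force: 29.9
```

Emit:
arm_command(
  commands="0.045 0 0 0.0005 0;0.045 0 0 0.001 0;0.045 0 0 0.0015 0;0.045 0 0 0.002 0;0.045 0 0 0.002 0",
)

```text
t: 33.1
tool_pos: [0.6031, 0.279, 0.0639]
tool_rot: [-2.231, -2.211, -0.0]
contact_force: [-0.3, 0.2, -1.9]
grip_width: 0.0598
finger_force: 29.9
```

Emit:
arm_command(
  commands="0.045 0 0 0.0005 0;0.045 0 0 0.001 0;0.045 0 0 0.0015 0;0.045 0 0 0.0018 0;0.045 0 0 0.0018 0",
)

```text
t: 33.52
tool_pos: [0.6031, 0.279, 0.0631]
tool_rot: [-2.231, -2.211, -0.001]
contact_force: [-4.9, -1.4, 8.7]
grip_width: 0.0601
finger_force: 29.9
```

Emit:
arm_command(
  commands="0.045 0 0 0 0;0.087 0 0 -0.001 0;0.087 0 0 -0.001 0;0.087 0 0 -0.001 0;0.087 0 0 -0.001 0;0.087 0 0 -0.01 0;0.087 0 0 -0.03 0;0.087 0 0 -0.06 0;0.087 0 0 -0.1 0;0.087 0 0 -0.14 0",
)

```text
t: 34.35
tool_pos: [0.6025, 0.2786, 0.2036]
tool_rot: [-2.232, -2.211, 0.002]
contact_force: [0.5, 0.5, -0.1]
grip_width: 0.087
finger_force: 0.0
```

Emit:
arm_command(
  commands="0.087 -0.02 0.0 0 0;0.087 -0.05 -0.0 0 0;0.087 -0.07 -0.0 0 0;0.087 -0.07 -0.0 0 0;0.087 -0.07 0 0 0;0.087 -0.07 0 0 0",
)

```text
t: 34.85
tool_pos: [0.6023, 0.2098, 0.2023]
tool_rot: [-2.23, -2.212, -0.001]
contact_force: [0.9, 0.0, 0.8]
grip_width: 0.0869
finger_force: 0.0
```

Run:
```python
from h import *
s=manip.sense(); print(s["t"],s["tool_pos"],s["contact_force"],s["finger_force"])
for n in("wrist","top","scene"):
    w=cam(n)
    for l,z in dict(beam_block=.042,screw_jar=.042,sanding_block=.042,offcut=.042,chisel=0).items():
        print(n,l,[(np.round(d["location"]),round(d["score"],2),at_z(w,d["location"],z,n=="wrist")[:2].round(3)) for d in manip.place_of(n,l)][:3])
    if n=="wrist":
        cx,cy=.6032,.277; h=cv2.cvtColor(w["frame"],cv2.COLOR_BGR2HSV)
        pr=proj(w,[(cx+a*.030,cy+.005,.087) for a in(-1,1)]+[(cx,cy+b*.075-.000,.087) for b in(-1,1)],True).round(1); print("pred edges",pr.tolist())
        r=int(pr[0][1]); print([(c,h[r,c].tolist()) for c in range(int(pr[0][0])-12,int(pr[0][0])+13,3)],'|',[(c,h[r,c].tolist()) for c in range(int(pr[1][0])-12,int(pr[1][0])+13,3)])
        c=int(pr[3][0]); print([(q,h[q,c].tolist()) for q in range(int(pr[3][1])-18,int(pr[3][1])+16,3)])
```

```text
34.85 [0.60233346 0.20982589 0.20232914] [0.90570054 0.0305779  0.81953503] 0.0
wrist beam_block [(array([280., 133.]), 0.68, array([0.602, 0.275]))]
wrist screw_jar []
wrist sanding_block []
wrist offcut []
wrist chisel []
pred edges [[246.6, 125.6], [317.4, 125.0], [282.8, 216.5], [281.2, 45.2]]
[(234, [17, 100, 204]), (237, [17, 99, 209]), (240, [16, 102, 207]), (243, [16, 101, 202]), (246, [16, 92, 188]), (249, [15, 61, 191]), (252, [16, 56, 209]), (255, [16, 57, 212]), (258, [15, 58, 207])] | [(305, [16, 55, 215]), (308, [16, 56, 215]), (311, [16, 53, 221]), (314, [16, 56, 222]), (317, [17, 82, 248]), (320, [18, 84, 255]), (323, [18, 82, 255]), (326, [21, 73, 255]), (329, [17, 100, 231])]
[(27, [15, 98, 196]), (30, [16, 97, 224]), (33, [16, 91, 235]), (36, [16, 100, 228]), (39, [16, 92, 230]), (42, [19, 80, 255]), (45, [16, 79, 242]), (48, [16, 57, 207]), (51, [16, 55, 209]), (54, [15, 59, 199]), (57, [16, 61, 197]), (60, [15, 59, 199])]
top beam_block [(array([215., 166.]), 0.68, array([0.74 , 0.226])), (array([191., 214.]), 0.63, array([0.601, 0.292]))]
top screw_jar [(array([294., 246.]), 0.64, array([0.507, 0.002]))]
top sanding_block [(array([381., 210.]), 0.15, array([ 0.602, -0.242]))]
top offcut [(array([393., 278.]), 0.6, array([ 0.414, -0.265]))]
top chisel [(array([295., 197.]), 0.87, array([ 0.652, -0.002]))]
scene beam_block [(array([282., 175.]), 0.67, array([0.722, 0.186])), (array([236., 178.]), 0.65, array([0.606, 0.268])), (array([310., 332.]), 0.27, array([ 0.415, -0.274]))]
scene screw_jar [(array([263., 237.]), 0.71, array([0.511, 0.007]))]
scene sanding_block [(array([368., 277.]), 0.67, array([ 0.611, -0.255]))]
scene offcut [(array([306., 332.]), 0.98, array([ 0.41 , -0.269]))]
scene chisel []
```

```bash
python3 -c "
from rig import manip
print(manip.close_job())"
```

```text
the job is handed in; nothing more can be done
None
```

I put the jar, sanding block, offcut and thick block each into its own place, left the chisel alone, and handed the job in at about 35 s of the 136 s; the hand-in returned no verdict.

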